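Cap the inspection camera

ROBOT

A 6-joint arm with a two-finger parallel gripper is mounted at the origin on a cart in front of the work surface, level with it; the furniture and walls round the work are solid. World frame = base frame: x ahead of the robot, y to its left, z up, the work surface at z = 0. Lengths are in mm, angles in degrees, forces in N, time in s.
With the tool pointing down it reaches from about 300 to 875 mm from the base axis. Payload 6.4 kg.
Tool frame: the origin (TCP) lies between the finger pads; the fingertips stand 14 mm ahead of it and the grasp point (between the pads) lies 5 mm behind it; z points along the fingers, y is the line along which they close (so a half turn about z gives the same grasp; the last joint's range is limited). The gripper opens to 88 mm and grips with 3 to 60 N. Pads are 18 mm wide; open, the fingers measure 123 mm over their backs; the gripper's body (75 mm by 187 mm) begins 45 mm behind the grasp point.
Start: joints at [-78.226, 10.359, 92.074, -0, 77.567, -11.82], TCP at [230.166, -526.939, 252.714] pointing down, gripper open.
Joint ranges: [-171.53, 171.53], [-51.25, 118.39], [17.06, 147.69], [-65.23, 245.23], [0, 150.52], [-178.68, 178.68]. Speed limits (degrees/s): [147.25, 147.25, 172.46, 180, 180, 180].

INTERFACE

Orientations are given as [roll, pitch, yaw] about the fixed x, y, z axes, in that order (R = Rz(yaw) Ry(pitch) Rx(roll)).
In Python, from bench import bot, cams gives the robot as it stands. The module is installed in compiled form; this text tells all that it offers.
- The arm moves only by the tool apply_moves, never from a script. Its argument "targets" is a list of rows, each a list of 5 numbers: the finger opening in m, from 0 to 0.0881, then the shift along the world's x, y, z in m, then the turn about the world's z in degrees. A call has 1 to 20 rows; each row is the pose to reach, as a shift and turn from the pose commanded when the call began; what a row does not reach only later rows make up. A row lasts 1/8 s, in which the tool goes at most 62.5 mm and 10.7 degrees, less where a joint would pass 70% of its speed; a pose out of reach is approached as far as the arm can. A call with a gripper value outside its range is refused whole. The fingers move at their own pace and stop on an object; "force" is the grip in N (left out, the last holds). Time passes only in rows, so rows that repeat a pose let the fingers close. It gives the time, the measured TCP pose, the force, the opening and the grip force at its end, in the units of the state.
- bot.read_state(): the state, without advancing time (a new reading comes with each control period).
- cams.camera(name): name is "side" or "top"; returns the picture (384x512x3 uint8, red, green, blue); there is no depth.
- cams.camera_info(name): a dict with "mtx" (3x3 intrinsics, pixels), "dist_coeffs" ([k1, k2, p1, p2, k3] as OpenCV has them; the pictures are not rectified), "rvec" (rotation vector, rad) and "tvec" (3), from world to camera coordinates, as OpenCV has them. Camera axes: x right, y down, z forward; pixel columns grow to the right and rows downward; lengths in mm; the calibration is good to about 2 mm. A picture is of the moment at which its call begins. camera_info takes no time and is no camera call.
- bot.hand_in(): hands the job in; it is judged then, once.
Trained networks look in the newest picture that a camera, given by its name, has taken for a name from the list of things; names that differ only in an ending like _2 or _b are one class to them, and where a whole thing is asked for, a point or a joint stands for the part that bears it (a point fixed in the world has none). Each returns a list of dicts, best first, with "p" (0 to 1); they miss things now and then, are a little off and sometimes report something else, mostly with a low value. They report only what shows in the picture. A call takes as long as a camera call. They do not tell look-alikes from the thing itself.
- cams.boxes_of(camera, query): "xyz" ([x, y, z] in mm, in the coordinates of the camera as it stood for that picture, good to about 4 mm: the middle of the surface that is visible of it).
- cams.regions_of(camera, query): "region" (384x512 bool, what is visible of it).
- cams.place_of(camera, query): "xyz" ([x, y, z] in mm, in the coordinates of the camera as it stood for that picture, good to about 4 mm: a listed point, or the origin of a listed thing).
The state is a dict: "time": time; "q": joint angles; "joint_velocities": joint speeds; "tau": joint torques, N m; "position": TCP position; "orientation": TCP orientation; "wrist_force": force on the tool from outside, world axes, zero at the start; "wrist_torque": the same for the moment, N m; "finger_gap": finger opening in mm; "gripper_force": force on a finger pad.
Only numpy, scipy, OpenCV 4.12 (cv2) and the standard library are available. Lean on these libraries where they do the work, as an engineer would, in place of code of your own. Each camera call takes 0.05 s, during which the arm holds its last target. There are 200 camera calls.

TASK

The work is done, so protect the tilted inspection camera's lens: pinch the two sprung tabs of the dust cap together, lift the cap out of the round keeper on the bench, and fit it squarely and fully home in the lens mouth. Let the tabs spring out under the lens rim so that the cap is locked on flush, and leave the other things on the bench where they stand.

Things in the scene. Friction and masses are not known exactly. Their poses are not given: they have to be found in the camera images.
- cap: Dust cap: black flange disc 64 mm across, 3 mm thick, with two upright grey grip ribs on it. Origin: centre of the flange's underside, which rests on a mouth's rim; z points out of the ribs' side, y from rib to rib. Ribs: 20 mm along x, 6 mm thick, 3.5 to 21 mm above the origin; outer faces 38 mm apart at rest, 26 mm pinched to the stops. About 60 g. Starts locked in the keeper, yaw within 52 degrees of 0
- tab_a (a joint): inward travel of the cap's +y tab (rib and hook), m: 0 = sprung out, 0.006 = fully pinched. The spring pushes outward with about 2 N at 0 and 5.5 N when pinched. Its hook lies below the flange: 14 mm along x, 5.4 to 8.6 mm below the cap's origin, its end 27 mm from the cap's axis at rest and 21 mm when pinched
- tab_b (a joint): the same for the cap's -y tab. Besides the hooks, only a shallow round spigot stands below the flange: 47 mm across at the flange, tapering to 42 mm, 3.5 mm deep; it centres the cap in the mouth
- keeper_mouth (a point): centre of the mouth, in the plane of the rim, of the keeper: a fixed aluminium puck 65 mm across on a dark foot 78 mm across, rim 22 mm above the table; z straight up. Mouth: opening 49 mm across through a lip 4 mm thick, below it a groove 57 mm across; 14 mm deep in all
- lens_mouth (a point): centre of the camera lens's mouth, in the plane of its rim (aluminium ring 65 mm across), 131 mm above the table. z points out along the lens axis, leaning 33 degrees from vertical roughly toward the robot; y is level. Same mouth as the keeper's, glass 10 mm down. The pinched hooks pass the lip with 2 mm to spare at any turn about the axis. Cap locked on: its origin is here, its z along this z
- camera_stand: the camera's fixed stand: foot 120 x 100 x 10 mm with two upright plates, 85 mm high, that hold the camera; origin at the centre of the foot's underside; the lens leans to its -x side. The lens is 65 mm across for 27 mm below its rim, narrower behind
- felt_bob: bystander: felt wheel lying flat, 40 mm across, 12 mm high; origin at the centre of its underside
- v_block: bystander: steel V-block, 34 x 40 mm, 28 mm high; origin at the centre of its underside
- pin_vial: bystander: white plastic vial standing upright, 24 mm across, 58 mm high; origin at the centre of its underside
- loupe: bystander: black eye loupe standing on the table, 38 mm across, 32 mm high; origin at the centre of its underside
- brass_bar_2: bystander: square brass offcut, 12 x 52 x 12 mm, lying; origin at the centre of its underside
- oil_bottle: bystander: small oiler with a needle, standing, 28 mm across, 93 mm high; origin at the centre of its underside
Things that resemble listed ones, but are neither listed nor needed, are in the scene too. What is shaped like the cap but turquoise is not meant.

How it is judged (in metres and radians):
On the way:
1. the cap is unlocked and lifted at least 30 mm out of the keeper (z of cap in the frame of keeper_mouth above 0.03 m), for 0.2 s.
At the end, for the whole second after the job is handed in: the cap sits flush in the lens mouth, ribs outward (its origin within 3 mm of the mouth's centre, its axis within 0.06 rad of the lens axis), both tabs sprung out to within 1.5 mm of rest, the cap at rest and let go (distance between cap and lens_mouth below 0.003 m and angle between the z axis of cap and the z axis of lens_mouth, either way round below 0.06 rad and angle between cap's own z axis and vertical below 1 rad and value of joint each of tab_a, tab_b below 0.0015 m and linear speed of cap below 0.02 m/s); the robot touches nothing.
It fails at once if a bystander is moved more than 30 mm or tipped over (distance of any of felt_bob, v_block, pin_vial, loupe, brass_bar_2, oil_bottle from where it was at the start of the episode above 0.03 m or angle between any of felt_bob, v_block, pin_vial, loupe, brass_bar_2, oil_bottle's own z axis and vertical above 0.5 rad).
It also fails if it takes over 40 s, if anything falls off the work surface, if the arm or the gripper's body presses on something with over 40 N, if the wrist force passes 120 N, or if a joint passes its speed limit or range.

## Working session

There is one attempt and no reset: what is moved stays moved. The work goes in short steps, Python scripts to look and compute and a tool call to move; the robot and the scene stay as the last step left them, time stands still between calls to the robot, and variables do not carry over. Pictures are saved under pics/ and viewed, at most 10 in all, crops included, and the job is handed in when it is done.

Besides the shell and the picture viewer there is one more tool, called after ">>>" by a JSON object that holds its "op" and its "data", one argument or row to a line. apply_moves: Moves the arm, as the interface text tells. Its arguments: {"type":"object","properties":{"targets":{"type":"array","items":{"type":"array","items":{"type":"number"}}},"force":{"type":"number"}},"required":["targets"]}

```bash
mkdir -p pics; cat > h.py <<'E'
import numpy as np, cv2
from bench import bot, cams
def cam(n):
    i=cams.camera_info(n); R=cv2.Rodrigues(np.array(i["rvec"],float))[0]
    return np.array(i["mtx"],float),np.array(i["dist_coeffs"],float),R,np.array(i["tvec"],float).ravel()
def w(n,p):
    K,D,R,t=cam(n); return R.T@(np.array(p)-t)
def px(n,P):
    K,D,R,t=cam(n); return cv2.projectPoints(np.array(P,float).reshape(-1,1,3),cv2.Rodrigues(R)[0],t,K,D)[0].reshape(-1,2)
def onz(n,uv,z):
    K,D,R,t=cam(n); d=cv2.undistortPoints(np.array(uv,float).reshape(-1,1,2),K,D).reshape(-1,2)
    d=np.c_[d,np.ones(len(d))]@R; c=-R.T@t
    return c+d*((z-c[2])/d[:,2])[:,None]
def snap(n,f): cv2.imwrite(f,cams.camera(n)[:,:,::-1])
E
python3 - <<'E'
from h import *
a=cams.camera("side");b=cams.camera("top")
for n,i in(("side",a),("top",b)): cv2.imwrite(f"pics/{n}0.png",cv2.resize(i[:,:,::-1],(768,576),interpolation=cv2.INTER_CUBIC))
for n in("side","top"):
    print(n,"cam at",(-cam(n)[2].T@cam(n)[3]).round())
    for q in("cap","keeper_mouth","lens_mouth","camera_stand","oil_bottle","pin_vial"):
        for r in cams.place_of(n,q)[:3]:
            p=w(n,r["xyz"]);print(n,q,round(r["p"],2),p.round(1),px(n,p).round())
E
```

```text
side cam at [ 516. -778.  845.]
side cap 0.96 [ 444.4 -287.5   11.3] [[218. 306.]]
side cap 0.55 [ 470.5 -175.9   18.8] [[228. 268.]]
side keeper_mouth 0.45 [ 469.6 -177.7   22.5] [[228. 267.]]
side lens_mouth 0.62 [ 619.1 -127.6  125.9] [[281. 226.]]
side camera_stand 0.55 [ 662.3 -115.1   -1. ] [[294. 251.]]
side oil_bottle 0.54 [519.2 347.8   1.1] [[241. 158.]]
side pin_vial 0.61 [517.7 227.6  -1.9] [[241. 178.]]
top cam at [367.  41. 983.]
top cap 0.77 [ 441.2 -287.7    3.1] [[376. 224.]]
top cap 0.59 [ 467.5 -174.9   22.6] [[334. 214.]]
top keeper_mouth 0.46 [ 471.9 -181.2   22. ] [[336. 212.]]
top lens_mouth 0.62 [ 620.2 -122.7  129.3] [[318. 144.]]
top camera_stand 0.95 [ 665.6 -113.5    1.7] [[305. 141.]]
top oil_bottle 0.72 [511.3 347.8   1.2] [[129. 201.]]
top pin_vial 0.49 [515.3 228.8  -3.2] [[176. 199.]]
```

View pics/side0.png

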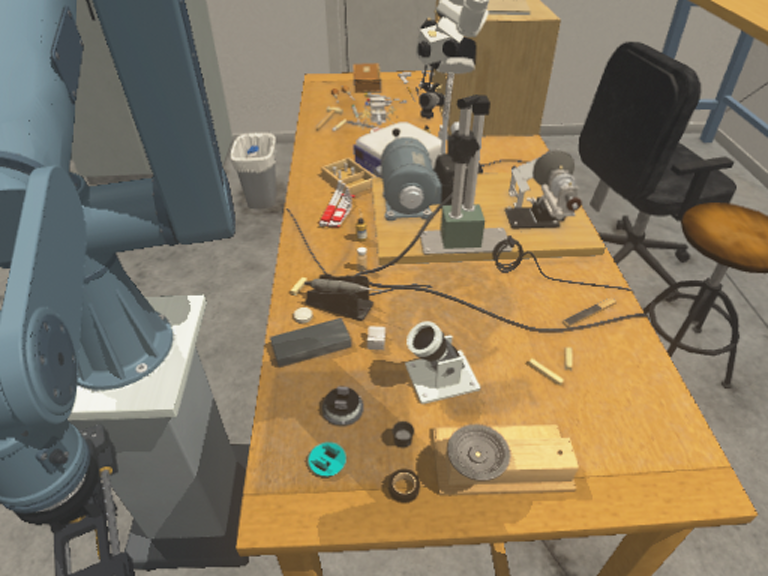

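View pics/top0.png

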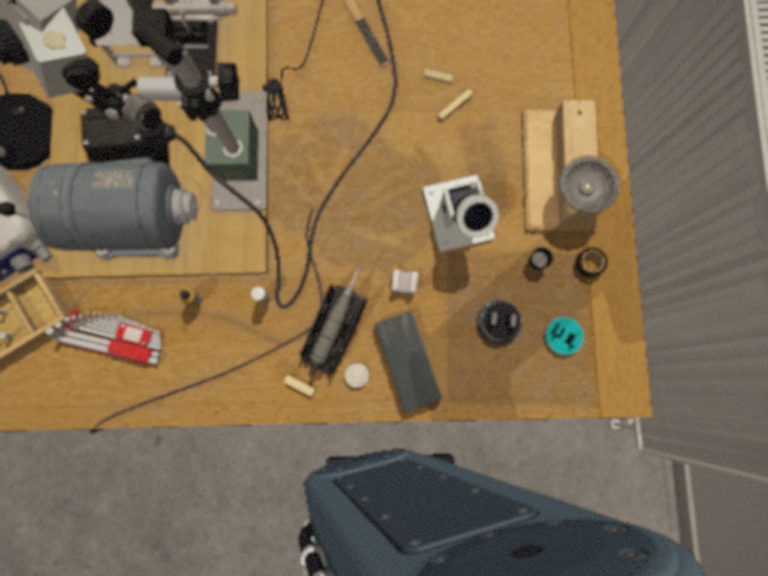

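The side picture shows the black cap in the keeper at about (228,268) native and the turquoise decoy at (218,306). In the top picture the cap is at (332,215), the lens ring at (318,142), and the cap's ribs are roughly side by side along the image columns.

```bash
python3 - <<'E'
from h import *
t=cv2.imread("pics/top0.png");
import numpy as np
i=cams.camera("top")[:,:,::-1]; s=cams.camera("side")[:,:,::-1]
f=lambda im,x,y,W,H,k:cv2.resize(im[y:y+H,x:x+W],None,fx=k,fy=k,interpolation=cv2.INTER_CUBIC)
A=np.hstack([f(i,310,195,44,40,9),f(i,278,110,64,58,6.2068)[:360,:396]])
B=np.hstack([f(s,206,250,44,25,9),f(s,265,210,64,36,6.1875)])
B=B[:225,:A.shape[1]]; 
A=A[:360,:B.shape[1]]
cv2.imwrite("pics/crop.png",np.vstack([A,B[:, :A.shape[1]]]))
# region-based
for n,q in(("top","cap"),("side","cap"),("top","tab_a"),("top","camera_stand")):
    src=cams.regions_of(n,q)
    for r in src[:4]:
        m=r["region"]; ys,xs=np.nonzero(m); print(n,q,round(r["p"],2),m.sum(),xs.mean().round(1),ys.mean().round(1),xs.min(),xs.max(),ys.min(),ys.max(), onz(n,[(xs.mean(),ys.mean())],25).round(1))
        if q=="camera_stand": print(onz(n,cv2.boxPoints(cv2.minAreaRect(np.c_[xs,ys].astype(np.float32))),10).round(1))
E
```

```text
Traceback (most recent call last):
ValueError: all the input array dimensions except for the concatenation axis must match exactly, but along dimension 0, the array at index 0 has size 225 and the array at index 1 has size 223
```

```bash
python3 - <<'E'
from h import *
i=cams.camera("top")[:,:,::-1]; s=cams.camera("side")[:,:,::-1]
f=lambda im,x,y,W,H:cv2.resize(im[y:y+H,x:x+W],(400,300),interpolation=cv2.INTER_CUBIC)
cv2.imwrite("pics/crop.png",np.vstack([np.hstack([f(i,310,198,44,33),f(i,278,114,64,48)]),np.hstack([f(s,206,250,44,33),f(s,260,210,64,48)])]))
for n,q in(("top","cap"),("side","cap"),("top","tab_a"),("top","camera_stand")):
    for r in cams.regions_of(n,q)[:4]:
        m=r["region"]; ys,xs=np.nonzero(m); print(n,q,round(r["p"],2),m.sum(),xs.mean().round(1),ys.mean().round(1),xs.min(),xs.max(),ys.min(),ys.max(), onz(n,[(xs.mean(),ys.mean())],25).round(1))
        if q=="camera_stand": print(onz(n,cv2.boxPoints(cv2.minAreaRect(np.c_[xs,ys].astype(np.float32))),10).round(1))
E
```

```text
top cap 0.97 426 376.6 223.3 365 387 212 235 [[ 441.6 -281.    25. ]]
top cap 0.63 487 333.7 213.6 322 346 202 226 [[ 467.8 -174.3   25. ]]
side cap 0.81 425 218.3 305.7 207 230 295 317 [[ 446.5 -295.6   25. ]]
side cap 0.55 333 227.8 267.5 217 238 258 277 [[ 470.5 -180.5   25. ]]
top camera_stand 0.59 1813 306.5 142.4 282 331 118 168 [[ 655.3 -113.    25. ]]
[[ 708.7  -49.3   10. ]
 [ 737.5 -167.    10. ]
 [ 615.8 -190.2   10. ]
 [ 588.2  -74.5   10. ]]
```

View pics/crop.png

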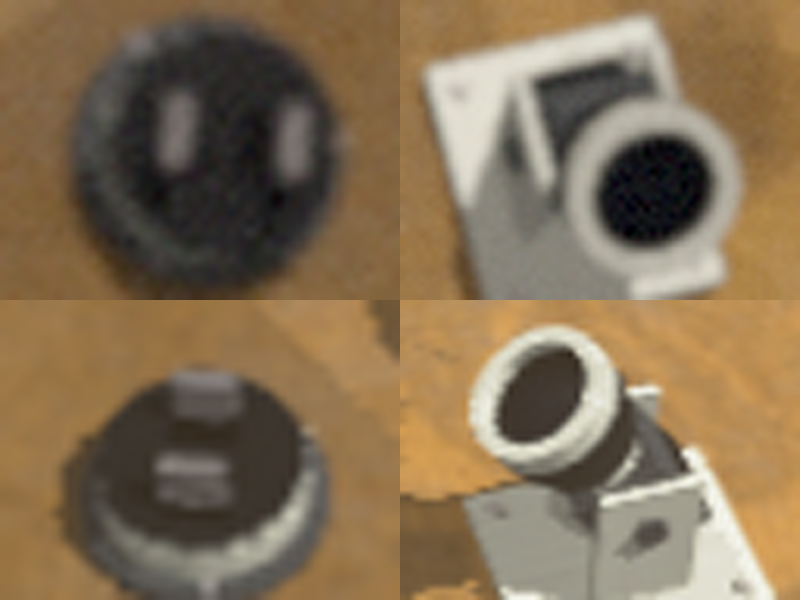

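The crop shows the ribs in the top view at crop (176,131) and (295,140). The side view has the rib tops at about (207,378) and (192,462). The lens mouth is at (655,188) in the top view and (543,395) in the side view, and the foot corners are at (428,68), (655,15) and (727,272).

```bash
python3 - <<'E'
from h import *
c=lambda p,x,y,k,ox,oy:[(x+(u-ox+.5)/k-.5,y+(v-oy+.5)/k-.5) for u,v in p]
def ang(a,b): d=b-a; return np.degrees(np.arctan2(d[1],d[0])).round(1),np.linalg.norm(d[:2]).round(1)
r=onz("top",c([(176,131),(295,140)],310,198,400/44,0,0),43); print("ribs top",r.round(1),r.mean(0).round(1),ang(r[1],r[0]))
r=onz("side",c([(207,378),(192,462)],206,250,400/44,0,300),43); print("ribs side",r.round(1),r.mean(0).round(1),ang(r[1],r[0]))
r=onz("top",c([(428,68),(655,15),(727,272)],278,114,6.25,400,0),10); print("foot",r.round(1),ang(r[0],r[1]),ang(r[2],r[1]))
print("lens",onz("top",c([(655,188)],278,114,6.25,400,0),131).round(1),onz("side",c([(543,395)],260,210,6.25,400,300),131).round(1))
# fit dark mouth ellipses
for n,ctr,q in(("top",(318.8,143.9),None),("side",(282.9,225),None)):
    g=cv2.cvtColor(cams.camera(n),cv2.COLOR_RGB2GRAY); x,y=map(int,ctr)
    k=8; p=cv2.resize(g[y-20:y+20,x-20:x+20],None,fx=k,fy=k,interpolation=cv2.INTER_CUBIC)
    m=(p<100).astype(np.uint8); nl,L,st,_=cv2.connectedComponentsWithStats(m,connectivity=4); l=L[160,160]
    cn=max(cv2.findContours((L==l).astype(np.uint8),cv2.RETR_EXTERNAL,cv2.CHAIN_APPROX_NONE)[0],key=len)
    e=cv2.fitEllipse(cn); print(n,"ell",e, st[l])
    uv=np.array(e[0])/k-.5+.5/k+[x-20,y-20]; print(uv,onz(n,[uv],131).round(1))
    # model fit for yaw: predict
    for yaw in (150,160,165,170,180,190,200):
        a=np.radians(yaw); t=np.radians(33); nn=np.array([np.sin(t)*np.cos(a),np.sin(t)*np.sin(a),np.cos(t)]); yv=np.array([-np.sin(a),np.cos(a),0]); xv=np.cross(yv,nn)
        C=onz(n,[uv],131)[0]; th=np.linspace(0,6.28,60)[:,None]; P=C+24.5*(np.cos(th)*xv+np.sin(th)*yv)
        ee=cv2.fitEllipse((px(n,P)*k).astype(np.float32)); print(yaw,np.round(ee[1],1),round(ee[2],1))
E
```

```text
ribs top [[ 470.1 -158.6   43. ]
 [ 467.1 -190.9   43. ]] [ 468.6 -174.8   43. ] (np.float64(84.7), np.float64(32.5))
ribs side [[ 472.9 -162.4   43. ]
 [ 468.5 -192.9   43. ]] [ 470.7 -177.6   43. ] (np.float64(81.7), np.float64(30.9))
foot [[ 710.2  -52.2   10. ]
 [ 732.5 -150.2   10. ]
 [ 618.8 -175.5   10. ]] (np.float64(-77.2), np.float64(100.6)) (np.float64(12.5), np.float64(116.5))
lens [[ 619.9 -123.5  131. ]] [[ 621.8 -127.9  131. ]]
top ell ((164.9031219482422, 172.1410675048828), (136.6107635498047, 159.30165100097656), 50.30380630493164) [   90   100   152   146 17296]
[318.17539024 144.08013344] [[ 618.9 -123.   131. ]]
150 [166.6 170.8] 89.5
160 [164.7 172. ] 77.0
165 [163.5 172.4] 71.7
170 [162.3 172.7] 66.6
180 [159.5 173. ] 56.9
190 [156.2 173. ] 47.4
200 [152.5 172.7] 38.3
side ell ((164.80511474609375, 161.89324951171875), (87.54711151123047, 137.87632751464844), 37.322933197021484) [ 108  101  112  121 9612]
[282.16313934 224.79915619] [[ 621.  -127.9  131. ]]
150 [ 72.  147.2] 58.5
160 [ 81.2 147.2] 54.4
165 [ 85.9 147.2] 52.4
170 [ 90.7 147.2] 50.6
180 [100.2 147.2] 47.2
190 [109.4 147.2] 44.3
200 [118.1 147.2] 41.9
```

```bash
python3 - <<'E'
from h import *
s=bot.read_state(); print({k:np.round(v,2) for k,v in s.items()})
from scipy.spatial.transform import Rotation as Rn
print(Rn.from_euler("xyz",s["orientation"],degrees=True).as_matrix().round(3))
E
```

```text
{'time': np.float64(1.2), 'q': array([-78.23,  10.36,  92.07,  -0.  ,  77.57, -11.82]), 'joint_velocities': array([-0.04, -0.04,  0.19, -0.05, -0.07, -0.01]), 'tau': array([-0.000e+00, -4.338e+01, -3.422e+01,  7.000e-02,  3.000e-02,
        0.000e+00]), 'position': array([ 230.14, -526.94,  252.7 ]), 'orientation': array([-180.  ,    0.  ,   23.59]), 'wrist_force': array([-0.15,  0.02, -0.17]), 'wrist_torque': array([ 0.01, -0.02, -0.01]), 'gripper_force': np.float64(0.0), 'finger_gap': np.float64(88.06)}
[[ 0.916  0.4   -0.   ]
 [ 0.4   -0.916  0.   ]
 [-0.    -0.    -1.   ]]
```

>>> {"op": "apply_moves", "data": {
  "targets": [
    [0.056, 0.06, 0.09, 0, -10],
    [0.056, 0.12, 0.17, -0.01, -20],
    [0.056, 0.17, 0.25, -0.04, -30],
    [0.056, 0.21, 0.31, -0.08, -30],
    [0.056, 0.2394, 0.3509, -0.12, -30],
    [0.056, 0.2394, 0.3509, -0.14, -30],
    [0.056, 0.2394, 0.3509, -0.15, -30],
    [0.056, 0.2394, 0.3509, -0.15, -30],
    [0.056, 0.2394, 0.3509, -0.15, -30]
  ],
  "force": 12
}}

```text
time: 2.33
position: [469.2, -174.2, 101.4]
orientation: [-179.9, 0.2, -6.2]
wrist_force: [1.1, 0.3, -0.6]
finger_gap: 55.8
gripper_force: 0.0
```

```bash
python3 - <<'E'
from h import *
i=cams.camera("top")[:,:,::-1]; s=cams.camera("side")[:,:,::-1]
f=lambda im,x,y,W,H:cv2.resize(im[y:y+H,x:x+W],(400,400),interpolation=cv2.INTER_CUBIC)
cv2.imwrite("pics/crop2.png",np.hstack([f(i,285,170,80,80),f(s,195,225,60,60)]))
s=bot.read_state(); print(s["position"],s["orientation"],s["finger_gap"])
print(px("side",[[469.6,-176,43],s["position"]]))
E
```

```text
[ 469.76253328 -176.60666162  103.26064619] [ 1.79966004e+02 -2.72125469e-02 -6.37672143e+00] 55.84324941132366
[[227.09987175 262.23529975]
 [225.85575521 248.34746761]]
```

View pics/crop2.png

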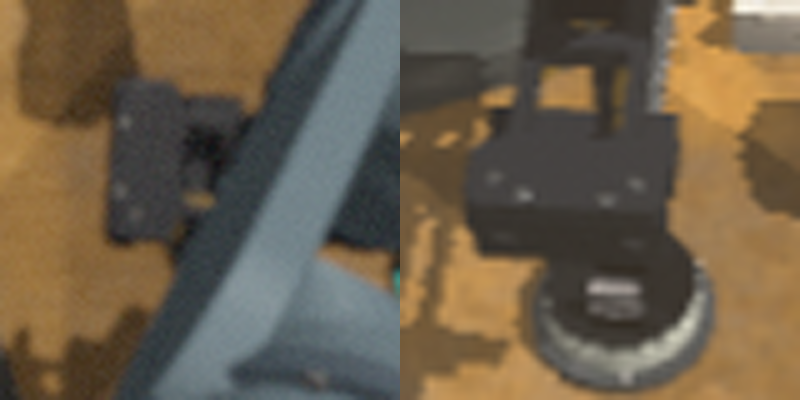

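The side view shows the gripper body over the cap, with the near rib just below it at crop (612,290); the alignment is consistent with the plan. I'll go down and close.

>>> {"op": "apply_moves", "data": {
  "targets": [
    [0.056, 0, 0, -0.03, 0],
    [0.056, 0, 0, -0.05, 0],
    [0.056, 0, 0, -0.057, 0],
    [0.056, 0, 0, -0.057, 0],
    [0.056, 0, 0, -0.057, 0]
  ]
}}

```text
time: 3.05
position: [470.2, -176.9, 46.9]
orientation: [179.9, -0.1, -6.4]
wrist_force: [-0.8, -0.2, 0.2]
finger_gap: 55.8
gripper_force: 0.0
```

>>> {"op": "apply_moves", "data": {
  "targets": [
    [0.036, 0, 0, 0, 0],
    [0.036, 0, 0, 0, 0],
    [0.036, 0, 0, 0, 0]
  ]
}}

```text
time: 3.42
position: [469.9, -176.2, 46.2]
orientation: [180.0, -0.0, -6.4]
wrist_force: [-1.0, -0.1, 4.5]
finger_gap: 35.8
gripper_force: 2.4
```

>>> {"op": "apply_moves", "data": {
  "targets": [
    [0.02, 0, 0, 0, 0],
    [0.02, 0, 0, 0, 0],
    [0.02, 0, 0, 0, 0],
    [0.02, 0, 0, 0, 0]
  ],
  "force": 12
}}

```text
time: 3.92
position: [469.9, -176.2, 46.2]
orientation: [180.0, -0.0, -6.4]
wrist_force: [-1.9, 0.7, 6.7]
finger_gap: 25.6
gripper_force: 12.0
```

>>> {"op": "apply_moves", "data": {
  "targets": [
    [0.02, 0, 0, 0.004, 0],
    [0.02, 0, 0, 0.01, 0],
    [0.02, 0, 0, 0.025, 0],
    [0.02, 0, 0, 0.06, 0],
    [0.02, 0, 0, 0.11, 0],
    [0.02, 0, 0, 0.16, 0],
    [0.02, 0, 0, 0.18, 0],
    [0.02, 0, 0, 0.18, 0],
    [0.02, 0, 0, 0.18, 0]
  ]
}}

```text
time: 5.05
position: [469.0, -175.6, 224.9]
orientation: [-180.0, 0.1, -6.4]
wrist_force: [-0.3, -0.2, -0.2]
finger_gap: 25.5
gripper_force: 12.0
```

```bash
python3 - <<'E'
from h import *
i=cams.camera("top")[:,:,::-1]; s=cams.camera("side")[:,:,::-1]
f=lambda im,x,y,W,H:cv2.resize(im[y:y+H,x:x+W],(400,400),interpolation=cv2.INTER_CUBIC)
cv2.imwrite("pics/crop3.png",np.hstack([f(i,285,170,80,80),f(s,185,205,80,80)]))
s=bot.read_state(); print(s["position"],s["finger_gap"],s["wrist_force"])
for n in("side","top"):
    for r in cams.place_of(n,"cap")[:3]: print(n,r["p"],w(n,r["xyz"]).round(1))
E
```

```text
[ 468.75350941 -175.51084249  224.23182815] 25.648282110163905 [-0.64339866  0.88748518 -0.86988914]
side 0.68 [ 444.8 -285.    13.4]
side 0.47 [ 467.7 -174.5  200.7]
top 0.68 [ 441.7 -284.6    8. ]
```

View pics/crop3.png

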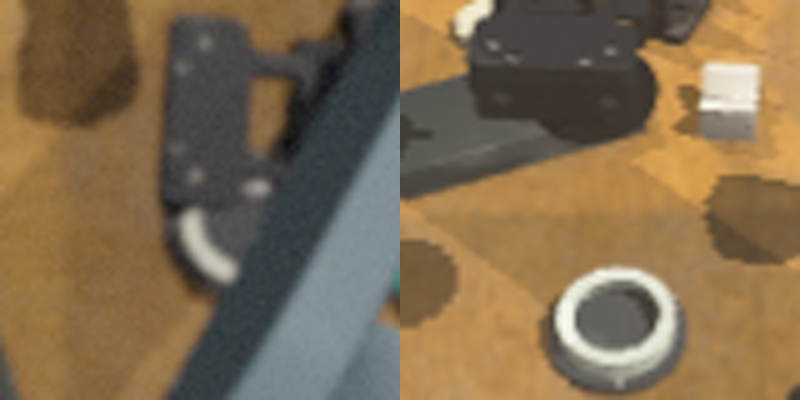

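The keeper is empty: its bare ring is at side crop (615,318), and the cap hangs level under the gripper. Next I'll carry it over the lens and align it with the lens's level axis.

>>> {"op": "apply_moves", "data": {
  "targets": [
    [0.02, 0.03, 0.01, 0, 5],
    [0.02, 0.07, 0.023, 0, 10],
    [0.02, 0.11, 0.037, 0, 15],
    [0.02, 0.135, 0.046, -0.01, 19],
    [0.02, 0.1456, 0.0493, -0.025, 19],
    [0.02, 0.1456, 0.0493, -0.036, 19],
    [0.02, 0.1456, 0.0493, -0.0407, 19],
    [0.02, 0.1456, 0.0493, -0.0407, 19],
    [0.02, 0.1456, 0.0493, -0.0407, 19],
    [0.02, 0.1456, 0.0493, -0.0407, 19]
  ]
}}

```text
time: 6.5
position: [615.3, -127.1, 185.8]
orientation: [180.0, -0.1, 12.6]
wrist_force: [1.5, 0.6, -0.2]
finger_gap: 25.6
gripper_force: 12.0
```

```bash
python3 - <<'E'
from h import *
i=cams.camera("top")[:,:,::-1]; s=cams.camera("side")[:,:,::-1]
f=lambda im,x,y,W,H:cv2.resize(im[y:y+H,x:x+W],(400,400),interpolation=cv2.INTER_CUBIC)
cv2.imwrite("pics/crop4.png",np.hstack([f(i,285,110,60,60),f(s,255,190,60,60)]))
s=bot.read_state(); print(s["position"],s["orientation"],s["finger_gap"],s["wrist_force"])
for n in("side","top"):
  for q in ("cap","lens_mouth"):
    for r in cams.place_of(n,q)[:3]: print(n,q,r["p"],w(n,r["xyz"]).round(1))
E
```

```text
[ 615.31477032 -126.90733887  185.57142849] [ 1.79970345e+02 -4.29068416e-02  1.25838413e+01] 25.839577544185477 [-0.30850342  0.2485498  -1.45215393]
side cap 0.86 [ 445.1 -287.2   14. ]
side cap 0.75 [ 612.7 -127.   160.5]
side lens_mouth 0.79 [ 622.2 -128.3  127.9]
side lens_mouth 0.23 [ 5.755e+02 -2.532e+02  4.000e-01]
top cap 0.68 [ 443.4 -287.4    6.5]
```

View pics/crop4.png

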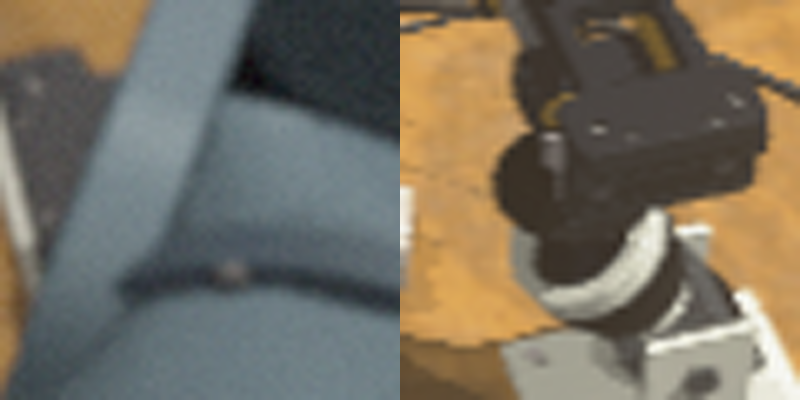

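The side view shows the level cap (disc edge near crop (520,190)) just above the lens mouth with its ribs along the lens's level axis. I'll lower it so the upper rim turns the cap in the grip.

>>> {"op": "apply_moves", "data": {
  "targets": [
    [0.02, 0, 0, -0.006, 0],
    [0.02, 0, 0, -0.012, 0],
    [0.02, -0.0005, -0.0001, -0.0145, 0],
    [0.02, -0.0015, -0.0003, -0.0165, 0],
    [0.02, -0.0021, -0.0005, -0.0184, 0],
    [0.02, -0.0021, -0.0005, -0.0184, 0]
  ]
}}

```text
time: 7.55
position: [613.4, -127.2, 166.8]
orientation: [180.0, -0.0, 12.6]
wrist_force: [0.4, -0.4, 1.8]
finger_gap: 25.5
gripper_force: 12.0
```

>>> {"op": "apply_moves", "data": {
  "targets": [
    [0.02, -0.0004, -0.0001, -0.002, 0],
    [0.02, -0.0008, -0.0002, -0.004, 0],
    [0.02, -0.0011, -0.0002, -0.006, 0],
    [0.02, -0.0011, -0.0002, -0.006, 0]
  ]
}}

```text
time: 8.05
position: [611.7, -127.6, 160.3]
orientation: [-180.0, 0.0, 12.6]
wrist_force: [-0.4, 0.6, 1.7]
finger_gap: 25.5
gripper_force: 12.0
```

```bash
python3 - <<'E'
from h import *
s=cams.camera("side")[:,:,::-1]
cv2.imwrite("pics/crop5.png",cv2.resize(s[190:250,255:315],(500,500),interpolation=cv2.INTER_CUBIC))
s=bot.read_state(); print(s["position"],s["wrist_force"],s["wrist_torque"])
E
```

```text
[ 611.64165421 -127.56775454  160.33354895] [-0.74695236  0.05424927  1.54657424] [-0.01489885 -0.09164873 -0.02371785]
```

View pics/crop5.png

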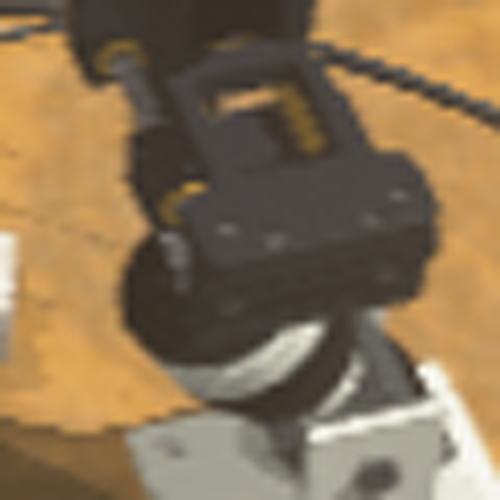

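The cap, left edge at (125,290), is visibly tilting onto the lens, and the contact force is small. I'll go on to the seat.

>>> {"op": "apply_moves", "data": {
  "targets": [
    [0.02, 0, 0, -0.002, 0],
    [0.02, 0, 0, -0.004, 0],
    [0.02, 0, 0, -0.006, 0],
    [0.02, 0, 0, -0.0075, 0],
    [0.02, 0, 0, -0.0075, 0]
  ]
}}

```text
time: 8.72
position: [612.0, -127.3, 153.3]
orientation: [-180.0, 0.0, 12.6]
wrist_force: [-1.5, 1.1, 4.5]
finger_gap: 25.7
gripper_force: 12.0
```

>>> {"op": "apply_moves", "data": {
  "targets": [
    [0.02, 0.0005, 0.0001, -0.0008, 0],
    [0.02, 0.001, 0.0002, -0.0017, 0],
    [0.02, 0.001, 0.0002, -0.0017, 0]
  ]
}}

```text
time: 9.1
position: [612.3, -127.2, 152.5]
orientation: [-180.0, 0.1, 12.6]
wrist_force: [-7.7, 0.2, 13.6]
finger_gap: 25.9
gripper_force: 12.0
```

>>> {"op": "apply_moves", "data": {
  "targets": [
    [0.02, 0.0005, 0.0001, -0.0008, 0],
    [0.02, 0.0005, 0.0001, -0.0008, 0],
    [0.02, 0.0005, 0.0001, -0.0008, 0]
  ]
}}

```text
time: 9.48
position: [612.5, -127.1, 152.1]
orientation: [-180.0, 0.1, 12.6]
wrist_force: [-8.9, 0.7, 16.2]
finger_gap: 25.9
gripper_force: 12.1
```

```bash
python3 - <<'E'
from h import *
s=cams.camera("side")[:,:,::-1]
cv2.imwrite("pics/crop6.png",cv2.resize(s[190:250,255:315],(500,500),interpolation=cv2.INTER_CUBIC))
s=bot.read_state(); print(s["position"],s["wrist_force"],s["wrist_torque"])
for r in cams.place_of("side","cap")[:3]: print(r["p"],w("side",r["xyz"]).round(1))
E
```

```text
[ 612.53664753 -127.10136576  152.12093805] [-9.89617598  1.00171896 16.52090241] [ 0.21660856  1.50899306 -0.05511307]
0.63 [ 443.9 -287.6   11.3]
0.51 [ 621.4 -126.   130.9]
```

View pics/crop6.png

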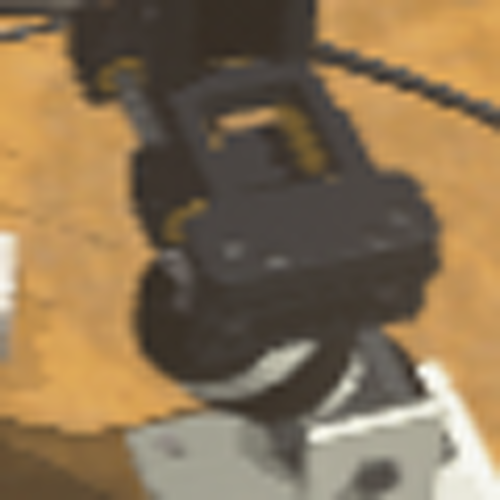

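The cap looks flush, with the white ring evenly visible under the flange at (260,370). The force is along the lens axis and the TCP is where predicted, so I'll ease off a little and release.

>>> {"op": "apply_moves", "data": {
  "targets": [
    [0.026, -0.0005, -0.0001, 0.0008, 0],
    [0.032, -0.0005, -0.0001, 0.0008, 0],
    [0.038, -0.0005, -0.0001, 0.0008, 0],
    [0.048, -0.0005, -0.0001, 0.0008, 0],
    [0.056, -0.0005, -0.0001, 0.0008, 0],
    [0.056, -0.0005, -0.0001, 0.0008, 0]
  ]
}}

```text
time: 10.32
position: [612.8, -127.3, 151.0]
orientation: [-180.0, 0.0, 12.6]
wrist_force: [-0.6, -0.0, 0.0]
finger_gap: 55.9
gripper_force: 0.0
```

>>> {"op": "apply_moves", "data": {
  "targets": [
    [0.056, -0.003, -0.001, 0.01, 0],
    [0.056, -0.01, -0.003, 0.03, 0],
    [0.056, -0.02, -0.004, 0.07, 0],
    [0.056, -0.05, -0.03, 0.12, 0],
    [0.056, -0.1, -0.08, 0.15, 0],
    [0.056, -0.15, -0.13, 0.15, 0],
    [0.056, -0.2, -0.18, 0.15, 0],
    [0.056, -0.24, -0.22, 0.15, 0],
    [0.056, -0.24, -0.22, 0.15, 0],
    [0.056, -0.24, -0.22, 0.15, 0]
  ]
}}

```text
time: 11.58
position: [371.6, -348.6, 303.0]
orientation: [179.9, -0.0, 12.4]
wrist_force: [0.3, 0.1, -0.5]
finger_gap: 56.1
gripper_force: 0.0
```

```bash
python3 - <<'E'
from h import *
i=cams.camera("top")[:,:,::-1]; s=cams.camera("side")[:,:,::-1]
f=lambda im,x,y:cv2.resize(im[y:y+50,x:x+50],(400,400),interpolation=cv2.INTER_CUBIC)
cv2.imwrite("pics/crop7.png",np.hstack([f(i,293,118),f(s,258,202)]))
s=bot.read_state(); print(s["position"],s["wrist_force"],s["time"])
for n in("side","top"):
    for r in cams.place_of(n,"cap")[:3]: print(n,r["p"],w(n,r["xyz"]).round(1))
E
```

```text
[ 373.08566317 -347.05439344  302.51049943] [0.38325368 0.77062119 0.53810465] 11.675
side 0.88 [ 445.5 -286.9   11.6]
side 0.69 [ 621.  -125.3  128.4]
top 0.83 [ 616.2 -121.5  129.7]
top 0.68 [ 441.9 -287.4    7.4]
top 0.29 [ 5.729e+02 -2.471e+02  3.000e-01]
```

View pics/crop7.png

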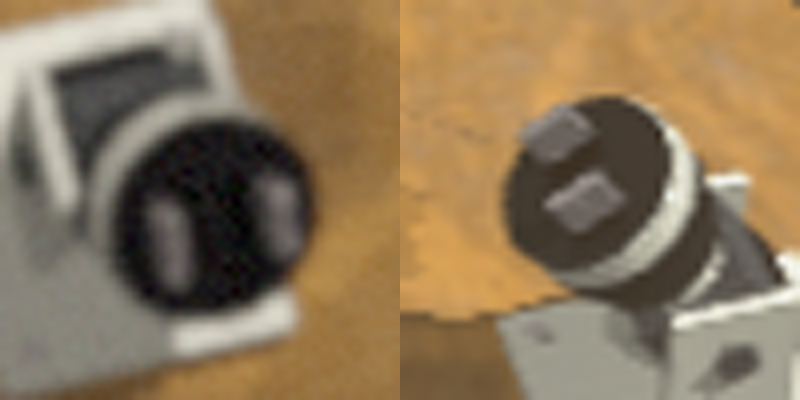

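The top view shows the ribs at (170,245) and (282,215), about 31–32 mm apart, so both tabs are sprung out. The flange sits evenly on the white ring in both views, so I'm handing in.

```bash
python3 -c "
from bench import bot
print(bot.hand_in())"
```

```text
the job is handed in; nothing more can be done
None
```

The dust cap is out of the keeper and sits flush in the tilted lens mouth with both tabs sprung out, going by the final pictures; no other bench item was touched, and the job was handed in at about 12 s (the hand-in gave no verdict).

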